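Hold a spring-tip test probe on the marked pad of a tilted circuit board

TASK

Draw the yellow test probe up out of its grey holder and hold its brass tip on the red-ringed brass test pad of the green circuit board, with the probe square to the tilted board and pressed lightly, so that the spring tip goes in about half way. Touch nothing but that pad on the board, do not press hard, leave the board's tilt and the spool, bottle, multimeter and pliers alone. Finish while still gripping the probe steadily on the pad: do not put it down or let go.

Things in the scene. Friction and masses are not known exactly. Their poses are not given: they have to be found in the camera images.
- probe: Loose pen-like test probe, 70 g, upright in the holder. Origin on its axis, at the underside of its black finger guard (26 mm dia, 6 mm thick); z runs along it from tip to handle top. Above: round yellow handle, 18 mm dia, up to 80 mm from the origin. Below: white barrel, 16 mm dia, 38 mm long, a 12 mm black cone, then the 4 mm brass tip, its end 66 mm below the origin when sprung out
- probe_grip (a point): Point on the probe's axis 50 mm above its origin (116 mm from the sprung-out tip, 30 mm below the handle's top): a good place to grip the handle
- probe_point (a point): The very end of the probe's brass tip (moves with the spring)
- probe_spring (a joint): How far the spring tip is pushed into the probe, m: 0 sprung out, 0.010 fully in. It starts to move at 0.8 N and takes 0.3 N more per mm (2.3 N at half way, 3.8 N fully in)
- probe_holder: Fixed grey square block, 80 x 80 mm and 80 mm high on a flat rubber foot, with a 21 mm round upright through hole at its centre, in which the probe hangs by its guard. Origin at the centre of its underside. The probe's tip is clear when it has been raised 66 mm
- holder_mouth (a point): Centre of the top of the holder's hole, 80 mm above the work surface
- board_holder: Fixed tilting board holder: dark steel base 190 x 236 x 12 mm with two short aluminium ears at the near edge and two aluminium posts 102 mm high at the sides (112 mm either side of its middle, 62 mm beyond its middle). Origin at the centre of its underside, x away from the robot at yaw 0
- board: Green circuit board 150 x 200 x 6 mm with aluminium side strips, on a stiff friction hinge along its near edge, far edge raised 7 to 21 degrees. Origin on the hinge line, middle of the near edge, at the underside, 36 mm above the work surface; x runs up along the board, y along the hinge, z square out of its upper face (6 mm above the origin). Parts on it are up to 5 mm high
- test_pad: The marked pad: a round brass disc 16 mm in diameter, its flat top 2 mm proud of the board's face, with a thin white edge inside a flat red ring of 32 mm outer diameter; somewhere along the middle strip of the board. Origin on the board's face at the disc's centre; axes as the board's
- pad_top (a point): Centre of the top face of the brass pad: where the probe's tip goes
- solder_spool: Bystander: metal spool 60 mm diameter, 50 mm high; origin at the centre of its underside
- bottle: Bystander: clear bottle with black cap, 32 mm diameter, 75 mm high; origin at the centre of its underside
- multimeter: Bystander: red multimeter lying flat, 85 x 165 x 45 mm; origin at the centre of its underside
- pliers: Bystander: orange-handled pliers lying flat, about 150 x 60 x 18 mm, along their x; origin under the pivot
Things that resemble listed ones, but are neither listed nor needed, are in the scene too. Of the things that look like the probe_holder, the middle-sized one is meant.

How it is judged (in metres and radians):
On the way:
1. the probe is gripped and its tip is clear above the holder (height (world z) of probe_point above 0.085 m and contact force between the fingers and probe above 1 N), for 0.1 s.
At the end, for the whole second after the job is handed in: Still in the fingers and at rest (under 10 mm/s), over 100 mm from its holder, the probe presses its tip on the pad with 0.5 to 6 N, within 9 mm of the pad's centre, spring 2 to 8 mm in, within 8 degrees of square to the board; the pad is within 5 mm of where it was (contact force between probe and test_pad between 0.5 and 6 N and distance between probe_point and pad_top below 0.009 m and value of joint probe_spring between 0.002 and 0.008 m and angle between the z axis of probe and the z axis of board, either way round below 0.14 rad and contact force between the fingers and probe above 1 N and linear speed of probe below 0.01 m/s and distance of test_pad from where it was at the start of the episode below 0.005 m and horizontal distance between probe and probe_holder above 0.1 m); the arm keeps its last pose, push and grip.
It fails at once if the probe is pressed hard on the board (over 9 N) (contact force between probe and board above 9 N).
It fails at once if the probe touches the board elsewhere than on the marked pad (contact force between probe and board above 0.5 N and contact force between probe and test_pad below 0.1 N).
It fails at once if the robot itself touches the board (contact force between any of the fingers, the arm and board above 1 N).
It fails at once if the board or its tilt is shifted by more than 8 mm at the pad (distance of test_pad from where it was at the start of the episode above 0.008 m).
It fails at once if a bystander is moved by more than 20 mm (distance of any of solder_spool, bottle, multimeter, pliers from where it was at the start of the episode above 0.02 m).
It also fails if it takes over 45 s, if anything falls off the work surface, if the arm or the gripper's body presses on something with over 40 N, if the wrist force passes 120 N, or if a joint passes its speed limit or range.

ROBOT

A 6-joint arm with a two-finger parallel gripper is mounted at the origin on the work surface. World frame = base frame: x ahead of the robot, y to its left, z up, the work surface at z = 0. Lengths are in mm, angles in rad, forces in N, time in s.
With the tool pointing down it reaches from about 275 to 975 mm from the base axis. Payload 8.4 kg.
Tool frame: the origin (TCP) lies between the finger pads; the fingertips stand 11 mm ahead of it and the grasp point (between the pads) lies 8 mm behind it; y points along the fingers, z is the direction in which the jaws open and shut, and the axes are right-handed (so a half turn about y gives the same grasp; the last joint's range is limited). The gripper opens to 92 mm and grips with 3 to 60 N. Pads are 20 mm wide; open, the fingers measure 128 mm over their backs; the gripper's body (75 mm by 189 mm) begins 69 mm behind the grasp point.
Start: joints at [1.187, 0.353, 1.633, -0, 1.155, -0.002], TCP at [232.868, 580, 225.583] pointing down, gripper open.
Joint ranges: [-2.63, 2.63], [-0.92, 2.1], [0.06, 2.66], [-1.3, 4.44], [0, 2.69], [-3.02, 3.02]. Speed limits (rad/s): [2.22, 2.22, 2.79, 3.14, 3.14, 3.14].

INTERFACE

Orientations are given as a unit quaternion [w, x, y, z].
In Python, from station import telemetry, camera, calibration, arm gives the robot as it stands.
- The arm moves only by the tool drive_tool, never from a script. Its arguments are lists of equal length, an entry for each row: "gripper": the opening, from 0 (shut) to 1 (fully open); "slide": the shift along the tool's x, y, z in mm, a list of three; "roll": the turn about the tool's y in degrees. A call has 1 to 8 rows; each row shifts and turns the commanded pose from where the row before left it, along the tool's axes as they then stand; what a row does not reach is not made up. A row lasts 1/12 s, in which the tool goes at most 41.7 mm and 7.16 degrees, less where a joint would pass 70% of its speed; a pose out of reach is approached as far as the arm can. A call with a gripper value outside its range is refused whole. The fingers move at their own pace and stop on an object; the grip force is fixed at half the most. Time passes only in rows, so rows that do not move let the fingers close. It gives the time, the measured TCP pose, the force and the opening at its end, in the units of the state.
- telemetry.get_obs(): the state, without advancing time (a new reading comes with each control period).
- camera(name): name is "side" or "top"; returns (picture, depth): 400x640x3 uint8, red, green, blue; 400x640 float32, mm along the optical axis (not along the pixel's ray), 0 where there is no reading.
- calibration(name): a dict with "fx", "fy", "cx", "cy" (pixels), "eye" and "rotation" of the camera in the world. Camera axes: x right, y down, z forward; pixel columns grow to the right and rows downward; lengths in mm; the calibration is good to about 2 mm. A picture is of the moment at which its call begins. calibration takes no time and is no camera call.
- arm.finish_job(): hands the job in, once; it reports no verdict.
The state is a dict: "time": time; "joint_pos": joint angles; "dq": joint speeds; "joint_torque": joint torques, N m; "position": TCP position; "orientation": TCP orientation; "contact_force": force on the tool from outside, world axes, zero at the start; "moment": the same for the moment, N m; "opening": opening from 0.0 (shut) to 1.0 (fully open).
Only numpy, scipy, OpenCV 4.12 (cv2) and the standard library are available. Lean on these libraries where they do the work, as an engineer would, in place of code of your own. Each camera call takes 0.05 s, during which the arm holds its last target.

## Working session

There is one attempt and no reset: what is moved stays moved. The work goes in short steps, Python scripts to look and compute and a tool call to move; the robot and the scene stay as the last step left them, time stands still between calls to the robot, and variables do not carry over. Pictures are saved under pics/ and viewed, and the job is handed in when it is done.

Besides the shell and the picture viewer there is one more tool, called after ">>>" by a JSON object that holds its "api" and its "payload". drive_tool: Moves the arm, as the interface text tells. Its arguments: {"type":"object","properties":{"gripper":{"type":"array","items":{"type":"number"}},"slide":{"type":"array","items":{"type":"array","items":{"type":"number"}}},"roll":{"type":"array","items":{"type":"number"}}},"required":["gripper","slide","roll"]}

```bash
ls; mkdir -p pics; python3 - <<'E'
from station import telemetry, camera, calibration, arm
import cv2,numpy as np
print(telemetry.get_obs())
for n in ("side","top"):
    p,d=camera(n); cv2.imwrite(f"pics/{n}0.png",p[:,:,::-1]); np.savez(f"{n}0.npz",p=p,d=d)
    print(n,calibration(n))
E
```

```text
pics
{'time': 0.0, 'joint_pos': array([ 1.18659285e+00,  3.53616534e-01,  1.63408805e+00, -5.40277661e-06,
        1.15519894e+00, -2.41357802e-03]), 'dq': array([1.42172826e-03, 3.07542492e-06, 6.10212557e-04, 4.66933185e-04,
       1.43872000e-03, 1.06410414e-03]), 'joint_torque': array([ 1.99270995e-03, -5.93842757e+01, -3.34224343e+01,  6.98275049e-02,
        2.34619336e-02, -7.32017497e-05]), 'position': array([232.70317701, 579.57499194, 224.90314354]), 'orientation': array([-0.69380689,  0.69471723, -0.13425132,  0.13407668]), 'contact_force': array([-0.28875301,  0.59877658,  0.18078687]), 'moment': array([0.00886989, 0.00762279, 0.05524414]), 'opening': 0.9992730373171878}
side {'fx': 517.3103995201501, 'fy': 517.3103995201501, 'cx': 304.08389433025457, 'cy': 201.31882970055878, 'eye': array([ 245.80798635, -703.84271324,  898.59569475]), 'rotation': array([-0.36922392,  0.91502855, -0.15064623,  0.06084533])}
top {'fx': 501.4260753285044, 'fy': 501.4260753285044, 'cx': 312.262155169526, 'cy': 193.3541939358636, 'eye': array([ 319.95487681,   13.86793436, 1385.77718259]), 'rotation': array([-0.04880004,  0.7125758 , -0.69827675,  0.0475801 ])}
```

View pics/side0.png

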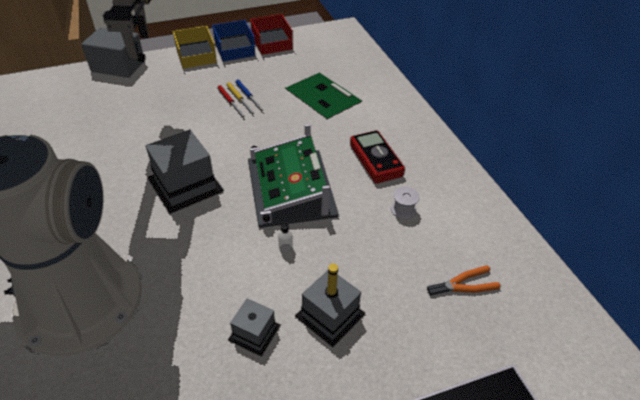

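View pics/top0.png

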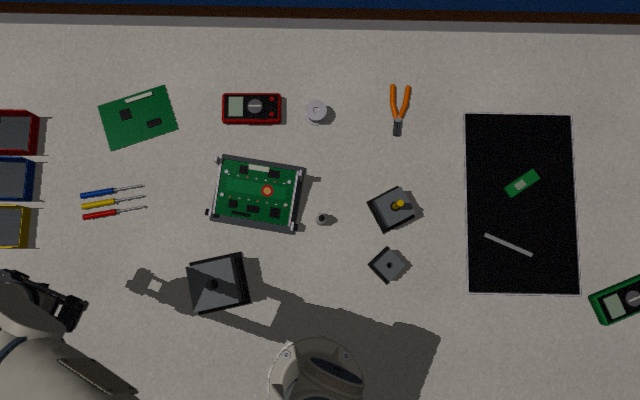

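In the side view there are three grey blocks: a big empty one at (183,165), a middle one with the yellow probe at (331,300), and a small one at (252,322). In the top view they are at (217,283), (391,208) and (388,265). The middle-sized block holds the yellow probe, so it fits the description. The green board in its holder is at (290,178) side and (257,192) top, with the red ring at (295,178) and (267,190). The loose green board has no ring. I'll confirm with crops.

```bash
cat > h.py <<'E'
import cv2,numpy as np
from scipy.spatial.transform import Rotation as R
from station import telemetry, camera, calibration, arm
def load(n,k=0):
    z=np.load(f"{n}{k}.npz"); return z['p'],z['d']
def rot(c): 
    q=c['rotation']; return R.from_quat([q[1],q[2],q[3],q[0]]).as_matrix()
def ray(n,u,v):
    c=calibration(n); d=np.array([(u-c['cx'])/c['fx'],(v-c['cy'])/c['fy'],1.]); return np.array(c['eye']),rot(c)@d
def pt(n,u,v,depth):
    e,d=ray(n,u,v); return e+d*depth
def onz(n,u,v,z):
    e,d=ray(n,u,v); return e+d*(z-e[2])/d[2]
def proj(n,P):
    c=calibration(n); q=(np.atleast_2d(P)-c['eye'])@rot(c); return np.c_[c['cx']+c['fx']*q[:,0]/q[:,2],c['cy']+c['fy']*q[:,1]/q[:,2]]
def tri(a,b):
    (e1,d1),(e2,d2)=a,b
    s=np.linalg.lstsq(np.c_[d1,-d2],e2-e1,rcond=None)[0]
    p,q=e1+s[0]*d1,e2+s[1]*d2; return (p+q)/2,np.linalg.norm(p-q)
def cloud(n,k=0):
    p,d=load(n,k); c=calibration(n); v,u=np.mgrid[0:400,0:640]
    q=np.stack([(u-c['cx'])/c['fx']*d,(v-c['cy'])/c['fy']*d,d],-1)
    W=q@rot(c).T+c['eye']; W[d==0]=np.nan; return W
def crop(n,k,u0,v0,u1,v1,s):
    p,_=load(n,k); return cv2.resize(p[v0:v1,u0:u1,::-1],None,fx=s,fy=s,interpolation=cv2.INTER_CUBIC)
E
python3 - <<'E'
from h import *
a=crop("side",0,220,110,400,350,2.4)
b=crop("top",0,190,140,430,290,2)
im=np.zeros((600,800,3),np.uint8); im[:576,:432]=a; 
b=cv2.resize(b,(368,230)); im[:230,432:]=b
im[240:540,432:732]=crop("top",0,190,140,315,265,2.4)[:300,:300]
cv2.imwrite("pics/c0.png",im)
for n in ("side","top"):
    p,d=load(n); W=cloud(n); hsv=cv2.cvtColor(p,cv2.COLOR_RGB2HSV)
    ym=cv2.inRange(hsv,(20,120,90),(34,255,255)); rm=cv2.inRange(hsv,(0,110,90),(14,255,255))|cv2.inRange(hsv,(170,110,90),(180,255,255))
    for nm,m in(("yel",ym),("red",rm)):
        k,l,s,c=cv2.connectedComponentsWithStats(m)
        for i in range(1,k):
            if s[i,4]>=15: 
                w=np.nanmedian(W[l==i],0); print(n,nm,s[i],c[i].round(1),w.round(0))
E
```

```text
side yel [205  26  10  18  35] [209.1  33.8] [453. 875.  67.]
side yel [173  31   7  19  48] [175.9  39.7] [345. 879.  67.]
side yel [227  83  15  16  84] [233.8  90.5] [468. 608.  14.]
side yel [329 264   9   8  61] [332.9 267.5] [ 471. -199.  159.]
side red [282  15   9  14  16] [285.6  20.8] [714. 875.  69.]
side red [252  22   8  13  19] [255.4  27.9] [604. 860.  69.]
side red [218  85  14  16  73] [224.4  92.6] [438. 607.  15.]
side red [351 136  53  39 212] [371.6 159.6] [711. 158.  34.]
side red [393 160   5   4  15] [395.1 161.4] [770. 139.  40.]
side red [377 164   5   4  16] [379.  165.5] [727. 137.  41.]
side red [288 173  14  10  75] [294.6 177.4] [508. 142.  62.]
side red [450 266  50  25 531] [472.5 280.5] [ 776. -222.   14.]
top yel [ 81 198  33  11 170] [ 97.1 203.2] [469. 609.  15.]
top yel [396 199   8   8  41] [399.9 202.5] [ 471. -198.  160.]
top yel [  0 205  16   1  16] [  7.5 205. ] [453. 821.  70.]
top yel [  0 246  18   2  30] [  7.3 246.4] [347. 830.   7.]
top red [390  84  21  34 312] [398.6 101.4] [ 774. -216.   14.]
top red [222  93  57  28 205] [243.3 109.1] [716. 223.  34.]
top red [  3 109  23   2  29] [ 12.7 109.7] [713. 841.  69.]
top red [  0 149  15   1  15] [  7. 149.] [604. 837.  71.]
top red [262 185  11  12  71] [266.8 190.1] [508. 139.  64.]
top red [ 82 209  33  11 149] [ 98.1 213.7] [439. 604.  15.]
```

View pics/c0.png

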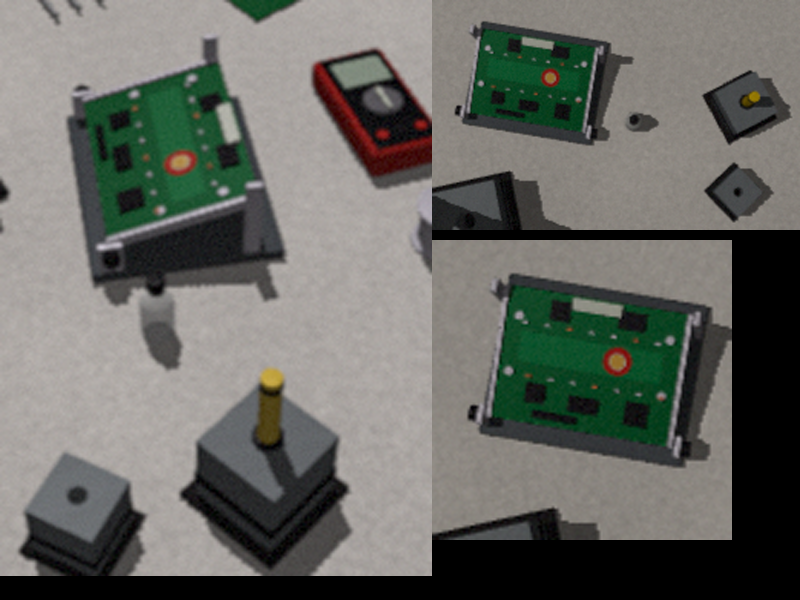

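The crops confirm it. The middle block carries the yellow probe, and the tilted board has the red ring with a brass disc at about (267,190) in the top view. The bottle at about (322,219) stands between them. Next I'll fit the board plane, the pad, the probe axis and the bystander heights.

```bash
python3 - <<'E'
from h import *
def fitplane(P):
    for _ in range(6):
        c=np.median(P,0) if _==0 else P.mean(0); u,s,vt=np.linalg.svd(P-c,full_matrices=False); n=vt[2]*np.sign(vt[2,2]); r=(P-c)@n
        P=P[abs(r)<max(1.5,1.5*r.std())]
    return c,n,r.std(),len(P)
ns=[]
for n in("side","top"):
    p,d=load(n);W=cloud(n);hsv=cv2.cvtColor(p,cv2.COLOR_RGB2HSV)
    g=cv2.inRange(hsv,(45,90,30),(85,255,255))
    box=np.zeros_like(g); 
    if n=="side": box[130:215,245:335]=1
    else: box[150:235,205:310]=1
    m=(g>0)&(box>0); m=cv2.erode(m.astype(np.uint8),np.ones((2,2)))>0
    P=W[m]; P=P[~np.isnan(P).any(1)]
    c,nn,s,k=fitplane(P); yaw=np.degrees(np.arctan2(-nn[1],-nn[0])); print(n,c.round(1),nn.round(4),"tilt",np.degrees(np.arccos(nn[2])).round(2),"yaw",yaw.round(1),s.round(2),k)
    rect=cv2.minAreaRect(np.argwhere(m)[:,::-1].astype(np.float32)); 
    # board extents in plane
    x=np.cross([0,1,0],nn)
    ns.append((c,nn))
    # red ring outer contour ellipse
    rm=cv2.inRange(hsv,(0,110,70),(14,255,255))|cv2.inRange(hsv,(170,110,70),(180,255,255)); rm[box==0]=0
    k2,l,st,ce=cv2.connectedComponentsWithStats(rm); i=1+np.argmax(st[1:,4])
    cs,_=cv2.findContours((l==i).astype(np.uint8),cv2.RETR_EXTERNAL,cv2.CHAIN_APPROX_NONE)
    el=cv2.fitEllipse(cs[0]); print("ring",el, st[i])
    e,dd=ray(n,*el[0]); t=((c-e)@nn)/(dd@nn); print("pad on plane",(e+dd*t).round(1))
    ns[-1]+=((e,dd),)
print("tri pad",tri(ns[0][2],ns[1][2]))
print("normal angle",np.degrees(np.arccos(ns[0][1]@ns[1][1])))
# probe
tr=[]
for n in("side","top"):
    p,d=load(n);W=cloud(n);hsv=cv2.cvtColor(p,cv2.COLOR_RGB2HSV)
    b=(slice(255,310),slice(315,350)) if n=="side" else (slice(190,220),slice(385,415))
    w=W[b].reshape(-1,3); hh=hsv[b].reshape(-1,3)
    ok=(hh[:,0]>15)&(hh[:,0]<36)&(hh[:,1]>110)&(w[:,2]>95)
    for lo,hi in((88,105),(105,125),(125,145),(145,157),(157,163)):
        q=w[ok&(w[:,2]>lo)&(w[:,2]<hi)]
        if len(q): print(n,lo,hi,len(q),q.mean(0).round(1),q.min(0).round(0),q.max(0).round(0))
    w=W[b if n=="side" else (slice(180,240),slice(360,420))].reshape(-1,3)
    q=w[(w[:,2]>76)&(w[:,2]<83)]; print("holder top",len(q),q.mean(0).round(1),q.min(0).round(0),q.max(0).round(0), cv2.minAreaRect(q[:,:2].astype(np.float32)))
E
```

```text
side [499.5 165.8  58.6] [-0.2341  0.0341  0.9716] tilt 13.69 yaw -8.3 0.81 1426
ring ((294.6964416503906, 177.41014099121094), (8.969990730285645, 12.927988052368164), 72.3079605102539) [288 173  14  10  75]
pad on plane [508.7 141.4  61.7]
top [499.4 172.   59. ] [-0.2356  0.0331  0.9713] tilt 13.77 yaw -8.0 0.96 1195
ring ((266.7781066894531, 190.29208374023438), (10.794087409973145, 11.331117630004883), 144.96868896484375) [261 185  12  12  77]
pad on plane [507.4 139.5  62. ]
tri pad (array([507.57424437, 139.21090681,  63.86488463]), np.float64(0.8622742309188898))
normal angle 0.1052662711054962
side 88 105 24 [ 468.5 -204.3  100.3] [ 463. -207.   95.] [ 477. -199.  104.]
side 105 125 50 [ 467.9 -204.2  115.2] [ 462. -208.  106.] [ 476. -198.  124.]
side 125 145 57 [ 467.8 -204.1  134.4] [ 463. -209.  125.] [ 475. -196.  145.]
side 145 157 32 [ 467.7 -204.6  151.7] [ 463. -208.  145.] [ 474. -198.  157.]
side 157 163 60 [ 470.7 -198.7  159.4] [ 463. -207.  157.] [ 479. -190.  162.]
holder top 880 [ 470.7 -201.    79.6] [ 434. -240.   76.] [ 511. -150.   83.] ((474.2302551269531, -193.36306762695312), (85.46136474609375, 64.96674346923828), 68.8806381225586)
top 88 105 6 [ 465.7 -193.7   98.9] [ 460. -199.   95.] [ 473. -191.  103.]
top 105 125 12 [ 465.6 -193.7  117.2] [ 461. -201.  106.] [ 475. -190.  125.]
top 125 145 7 [ 464.3 -193.6  137.3] [ 461. -200.  128.] [ 471. -189.  143.]
top 145 157 9 [ 468.6 -194.2  152.3] [ 462. -202.  146.] [ 474. -190.  157.]
top 157 163 35 [ 468.5 -198.3  159.8] [ 461. -206.  157.] [ 476. -191.  163.]
holder top 657 [ 467.9 -197.7   79.9] [ 417. -252.   76.] [ 521. -147.   83.] ((469.3597106933594, -198.93154907226562), (79.69193267822266, 80.91718292236328), 28.671833038330078)
```

The tool's y points along the fingers, so it can only yaw. The board normal leans 13.7°, so the probe has to be pivoted about the jaw axis after gripping. I can do that by leaning its barrel on the holder's rim while it's partly drawn. That means the jaws must lie along the board's hinge direction. Now I'll work out the moves.

```bash
cat >> h.py <<'E'
N=np.array([-0.235,0.0336,0.0]);N[2]=np.sqrt(1-N@N)
PAD=np.array([508.,140.3,61.9])+2*N
def tool():
    o=telemetry.get_obs(); q=np.array(o['orientation']); return o,np.array(o['position']),R.from_quat([q[1],q[2],q[3],q[0]]).as_matrix()
def to(P,name=""):
    o,p,M=tool(); print(name,"slide",(M.T@(np.array(P)-p)).round(1),"world",(np.array(P)-p).round(1))
def yawerr():
    o,p,M=tool(); h=np.array([-N[1],N[0],0])*1.0; h=np.cross([0,0,1],N); h/=np.linalg.norm(h)
    best=[]
    for s in(1,-1):
        t=s*h; a=np.degrees(np.arctan2(np.cross(M[:,2],t)@M[:,1],M[:,2]@t)); best.append(round(a,2))
    print("roll needed",best)
E
python3 - <<'E'
from h import *
o,p,M=tool(); print(M.round(3)); yawerr(); print(PAD)
to([469.5,-198.7,250],"above probe"); print(onz("top",322,219,60), N)
E
```

```text
[[ 0.928 -0.     0.373]
 [-0.373 -0.001  0.928]
 [ 0.    -1.    -0.001]]
roll needed [np.float64(166.26), np.float64(-13.74)]
[507.53       140.3672      63.84282891]
above probe slide [ 509.7  -24.3 -634.1] world [ 236.8 -778.3   25.1]
[433.83196192  -9.17840594  60.        ] [-0.235       0.0336      0.97141445]
```

>>> {"api": "drive_tool", "payload": {"gripper": [1,1,1], "slide": [[0,-15,0],[0,-15,0],[0,0,0]], "roll": [-6.9,-6.9,0]}}

```text
time: 0.35
position: [233.3, 581.1, 257.9]
orientation: [0.707, -0.704, 0.047, -0.048]
contact_force: [-0.0, 0.6, 0.1]
opening: 1.001
```

```bash
python3 - <<'E'
from h import *
yawerr(); to([469.5,-198.7,250],"above probe")
E
```

```text
roll needed [np.float64(-179.62), np.float64(0.38)]
above probe slide [ 339.2    5.8 -740.8] world [ 236.2 -779.8   -7.9]
```

>>> {"api": "drive_tool", "payload": {"gripper": [1,1,1,1,1,1,1,1], "slide": [[14,0,-31],[14,0,-31],[14,0,-31],[14,0,-31],[14,0,-31],[14,0,-31],[14,0,-31],[14,0,-31]], "roll": [0,0,0,0,0,0,0,0]}}

```text
time: 1.02
position: [308.7, 316.9, 254.8]
orientation: [-0.705, 0.705, -0.051, 0.051]
contact_force: [-0.8, 0.1, 0.1]
opening: 0.998
```

>>> {"api": "drive_tool", "payload": {"gripper": [1,1,1,1,1,1,1,1], "slide": [[14,0,-31],[14,0,-31],[14,0,-31],[14,0,-31],[14,0,-31],[14,0,-31],[14,0,-31],[14,0,-31]], "roll": [0,0,0,0,0,0,0,0]}}

```text
time: 1.68
position: [384.7, 55.8, 255.1]
orientation: [0.705, -0.705, 0.051, -0.051]
contact_force: [1.2, 0.5, -0.9]
opening: 0.999
```

>>> {"api": "drive_tool", "payload": {"gripper": [1,1,1,1,1,1,1], "slide": [[14,0,-31],[14,0,-31],[14,0,-31],[14,0,-31],[14,0,-31],[14,0,-31],[0,0,0]], "roll": [0,0,0,0,0,0,0]}}

```text
time: 2.27
position: [443.3, -143.1, 255.0]
orientation: [-0.705, 0.706, -0.052, 0.053]
contact_force: [0.1, 0.1, -0.1]
opening: 1.004
```

```bash
python3 - <<'E'
from h import *
yawerr(); to([469.5,-198.7,230],"above probe"); print(telemetry.get_obs())
E
```

```text
roll needed [np.float64(179.65), np.float64(-0.35)]
above probe slide [ 34.1  25.1 -51.1] world [ 26.2 -55.6 -25. ]
{'time': 2.2667, 'joint_pos': array([-3.14218633e-01,  6.91269495e-02,  1.92722425e+00, -1.74449784e-03,
        1.14391431e+00, -1.73623824e+00]), 'dq': array([ 0.06691234, -0.03339542,  0.05310506,  0.03570406,  0.02362583,
        0.09627145]), 'joint_torque': array([ -1.76604275, -37.37482667, -32.55145669,  -0.19527134,
         0.26442194,  -1.10866126]), 'position': array([ 443.25317906, -143.05527787,  255.00356629]), 'orientation': array([-0.7045128 ,  0.70582675, -0.05197531,  0.05262009]), 'contact_force': array([ 0.07249633,  0.12019786, -0.09787618]), 'moment': array([ 3.74444245e-02,  4.14662860e-02, -3.39480680e-05]), 'opening': 1.0043647953136094}
```

>>> {"api": "drive_tool", "payload": {"gripper": [1,1,1,1,1], "slide": [[11,9,-17],[11,8,-17],[12,8,-17],[0,0,0],[0,0,0]], "roll": [0,0,0,0,0]}}

```text
time: 2.68
position: [467.9, -193.7, 229.4]
orientation: [0.706, -0.705, 0.052, -0.051]
contact_force: [-0.4, 0.7, -0.1]
opening: 1.001
```

```bash
python3 - <<'E'
from h import *
yawerr(); to([469.5,-198.7,122],"grasp")
for n in ("side","top"):
    p,d=camera(n); np.savez(f"{n}1.npz",p=p,d=d)
im=np.zeros((500,800,3),np.uint8)
im[:500,:400]=crop("side",1,280,190,380,315,4); im[:400,400:]=crop("top",1,350,150,450,250,4)
cv2.imwrite("pics/c1.png",im)
E
```

```text
roll needed [np.float64(179.82), np.float64(-0.18)]
grasp slide [  2.5 107.4  -4.8] world [   1.6   -5.  -107.4]
```

View pics/c1.png

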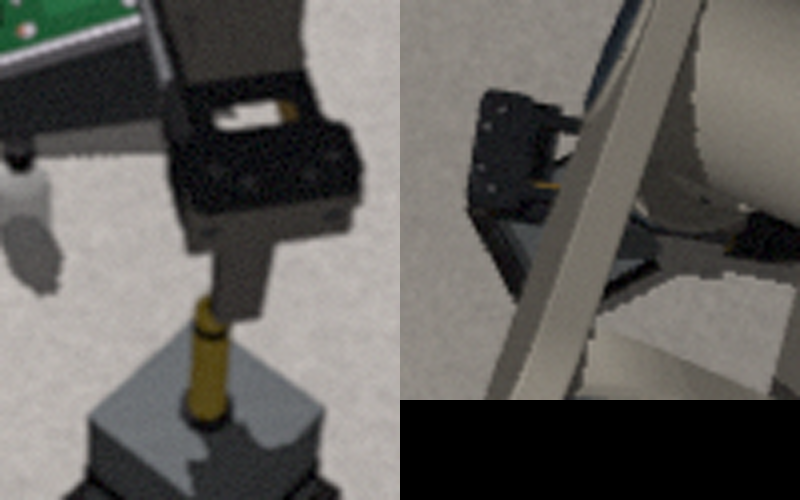

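The side crop shows the gripper right above the probe with the near finger beside it (215,310), and the handle stands upright and free. The top view is covered by the arm. I'll descend with the jaws open.

>>> {"api": "drive_tool", "payload": {"gripper": [1,1,1,1,1,1,1,1], "slide": [[2,0,-5],[0,20,0],[0,20,0],[0,25,0],[0,22,0],[0,20,0],[0,0,0],[0,0,0]], "roll": [0,0,0,0,0,0,0,0]}}

```text
time: 3.45
position: [469.3, -198.5, 123.5]
orientation: [0.706, -0.705, 0.05, -0.049]
contact_force: [0.2, 0.2, -0.2]
opening: 1.0
```

```bash
python3 - <<'E'
from h import *
yawerr(); to([469.5,-198.7,122],"grasp"); print(telemetry.get_obs()['contact_force'])
for n in ("side",):
    p,d=camera(n); np.savez(f"{n}2.npz",p=p,d=d)
cv2.imwrite("pics/c2.png",crop("side",2,280,190,380,315,4))
E
```

```text
roll needed [np.float64(-179.93), np.float64(0.07)]
grasp slide [ 0.2  1.5 -0.2] world [ 0.2 -0.2 -1.5]
[ 0.15185271  0.24704167 -0.21749699]
```

View pics/c2.png

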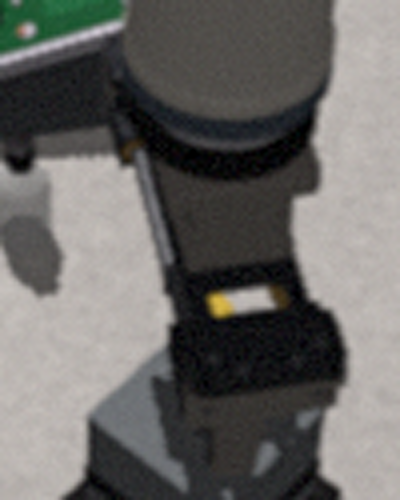

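The handle sits in the finger gap and its yellow shows through the window at (218,303). There is no contact force, so I'll close.

>>> {"api": "drive_tool", "payload": {"gripper": [0,0,0,0,0,0,0,0], "slide": [[0,1,0],[0,0,0],[0,0,0],[0,0,0],[0,0,0],[0,0,0],[0,0,0],[0,0,0]], "roll": [0,0,0,0,0,0,0,0]}}

```text
time: 4.17
position: [469.8, -199.0, 122.6]
orientation: [-0.705, 0.705, -0.05, 0.05]
contact_force: [0.5, 0.2, 0.2]
opening: 0.446
```

>>> {"api": "drive_tool", "payload": {"gripper": [0,0,0,0,0,0,0,0], "slide": [[0,0,0],[0,0,0],[0,0,0],[0,0,0],[0,0,0],[0,0,0],[0,0,0],[0,0,0]], "roll": [0,0,0,0,0,0,0,0]}}

```text
time: 4.83
position: [469.7, -199.0, 122.6]
orientation: [0.705, -0.705, 0.05, -0.05]
contact_force: [-0.2, -0.7, -0.4]
opening: 0.192
```

The opening of 0.192 is about 18 mm, which matches the handle. I'll draw it 28 mm, leaving the barrel end in the hole, then slide along tool −x to lean the probe.

>>> {"api": "drive_tool", "payload": {"gripper": [0,0,0,0,0,0], "slide": [[0,0,0],[0,-9,0],[0,-10,0],[0,-9,0],[0,0,0],[0,0,0]], "roll": [0,0,0,0,0,0]}}

```text
time: 5.33
position: [470.4, -199.3, 151.7]
orientation: [-0.705, 0.706, -0.049, 0.051]
contact_force: [-0.6, 0.2, -0.2]
opening: 0.194
```

>>> {"api": "drive_tool", "payload": {"gripper": [0,0,0,0,0,0,0], "slide": [[-2,0,0],[-2,0,0],[-2,0,0],[-2,0,0],[-2,0,0],[0,0,0],[0,0,0]], "roll": [0,0,0,0,0,0,0]}}

```text
time: 5.92
position: [461.6, -197.8, 151.0]
orientation: [-0.705, 0.705, -0.049, 0.051]
contact_force: [5.8, 0.3, -1.6]
opening: 0.19
```

```bash
python3 - <<'E'
from h import *
yawerr(); print(telemetry.get_obs()['contact_force'],telemetry.get_obs()['moment'])
for n in ("side",):
    p,d=camera(n); np.savez(f"{n}3.npz",p=p,d=d)
cv2.imwrite("pics/c3.png",crop("side",3,280,190,380,315,4))
E
```

```text
roll needed [np.float64(-179.96), np.float64(0.04)]
[ 5.83981842  0.3337701  -1.56907184] [ 0.13843525 -1.51324733  0.05355774]
```

View pics/c3.png

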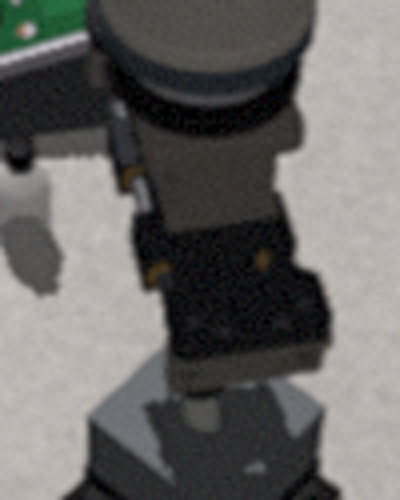

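The contact force of about 6 N and the 9 mm of travel suggest it's pivoting on the rim. I'll continue to about 22 mm of travel, which should give the 13.7° lean.

>>> {"api": "drive_tool", "payload": {"gripper": [0,0,0,0,0,0,0,0], "slide": [[-2,0,0],[-2,0,0],[-2,0,0],[-2,0,0],[-2,0,0],[-2,0,0],[0,0,0],[0,0,0]], "roll": [0,0,0,0,0,0,0,0]}}

```text
time: 6.63
position: [449.7, -196.2, 150.9]
orientation: [-0.705, 0.705, -0.049, 0.051]
contact_force: [6.8, 0.9, -1.9]
opening: 0.194
```

```bash
python3 - <<'E'
from h import *
o=telemetry.get_obs();yawerr(); print(o['position'],o['contact_force'],o['moment'])
E
```

```text
roll needed [np.float64(-179.96), np.float64(0.04)]
[ 449.69332279 -196.20570301  150.91254131] [ 6.81677616  0.85204965 -1.8726488 ] [ 0.15454109 -1.51965834  0.02661328]
```

>>> {"api": "drive_tool", "payload": {"gripper": [0,0,0,0,0,0,0,0], "slide": [[-2,0,0],[0,0,0],[0,0,0],[0,-5,0],[-2,-10,0],[-2,-10,0],[-2,-10,0],[0,0,0]], "roll": [0,0,0,0,0,0,0,0]}}

```text
time: 7.3
position: [440.2, -195.0, 187.3]
orientation: [-0.705, 0.706, -0.049, 0.05]
contact_force: [0.9, -0.6, -0.4]
opening: 0.189
```

>>> {"api": "drive_tool", "payload": {"gripper": [0,0,0,0,0,0], "slide": [[0,-20,0],[0,-25,0],[0,-25,0],[0,-25,0],[0,0,0],[0,0,0]], "roll": [0,0,0,0,0,0]}}

```text
time: 7.8
position: [440.4, -195.0, 281.5]
orientation: [-0.705, 0.706, -0.049, 0.051]
contact_force: [-0.3, -0.4, -1.2]
opening: 0.191
```

```bash
python3 - <<'E'
from h import *
o=telemetry.get_obs();yawerr(); print(o['position'],o['contact_force'],o['moment'])
for n in ("side",):
    p,d=camera(n); np.savez(f"{n}4.npz",p=p,d=d)
cv2.imwrite("pics/c4.png",crop("side",4,250,120,390,310,3.1))
E
```

```text
roll needed [np.float64(-179.94), np.float64(0.06)]
[ 440.44994353 -195.02536056  281.47175899] [-0.28442061 -0.41203054 -1.16638945] [ 0.01584839 -0.00612334 -0.0257442 ]
```

View pics/c4.png

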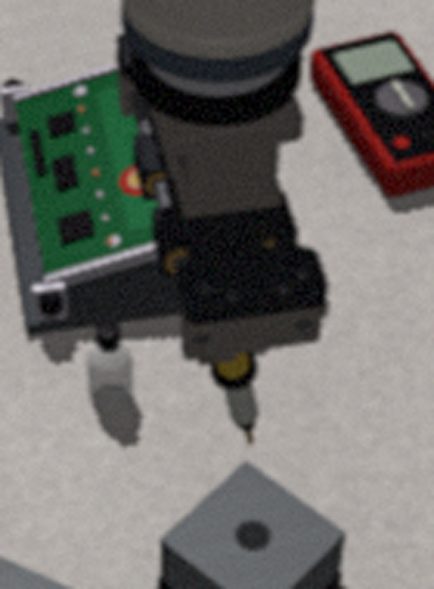

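The probe is now leaned to the right with its tip at crop (250,437), about side pixel (330.6,261), clear above the holder. I'll measure the lean in the jaw plane.

```bash
cat >> h.py <<'E'
def lean(n,k,seed_tip,grasp=None):
    o,p,M=tool(); G=p-8*M[:,1]; h=M[:,2]
    e,d=ray(n,*seed_tip); t=((G-e)@h)/(d@h); T=e+d*t; v=G-T; 
    return T,np.linalg.norm(v),np.degrees(np.arctan2(v@(-M[:,0]),v[2]))
E
python3 - <<'E'
from h import *
o,p,M=tool()
print(lean("side",4,(330.6,261)))
W=cloud("side",4); G=p-8*M[:,1]
q=W[225:266,315:340].reshape(-1,3); ok=(q[:,2]>160)&(q[:,2]<262)&(abs((q-G)@M[:,2])<20); q=q[ok]
# barrel depth points: per height mean of tool-x coordinate
for lo in range(165,262,8):
    s=q[(q[:,2]>=lo)&(q[:,2]<lo+8)]-G
    if len(s): x=s@M[:,0]; z=s@M[:,2]; print(lo,len(s),((x.min()+x.max())/2).round(1),x.mean().round(1),z.mean().round(1))
cv2.imwrite("pics/c4b.png",crop("side",4,310,220,350,275,10))
E
```

```text
(array([ 465.62272615, -198.40126318,  179.42984231]), np.float64(111.87648949857632), np.float64(13.542352852390604))
173 1 26.4 26.4 -2.1
181 6 25.4 25.4 -2.1
189 7 23.9 23.6 -3.7
197 16 21.8 21.5 -5.6
205 28 21.2 20.9 -5.5
213 27 19.0 18.9 -5.5
221 25 17.6 18.2 -6.3
229 15 17.2 17.2 -6.6
237 55 14.7 11.5 -7.1
245 58 15.9 16.4 -6.1
253 23 14.6 14.9 -7.3
```

View pics/c4b.png

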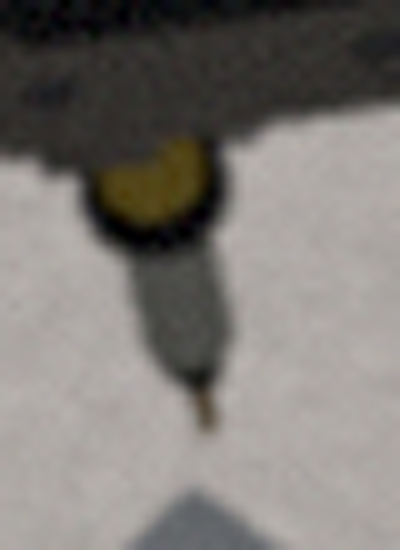

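```bash
python3 - <<'E'
from h import *
T,L,a=lean("side",4,(330.8,263.2)); print(T,L,a)
o,p,M=tool(); off=T-p; print("off tool",(M.T@off).round(1))
# fixed-length model 116
th=np.radians(a); G=p-8*M[:,1]; T2=G+116*(np.sin(th)*M[:,0]+np.cos(th)*M[:,1]); print(T2, (M.T@(T2-p)).round(1))
to(p+PAD+60*N-T2,"60 above pad")
E
```

```text
[ 466.21840417 -198.48614796  172.99507331] 118.27692221380171 13.096105629741624
off tool [ 26.8 107.2  -0. ]
[ 465.70726621 -198.41345788  175.21269123] [ 26.3 105.    0. ]
60 above pad slide [-20.5  53.1 341.3] world [ 27.7 340.8 -53.1]
```

>>> {"api": "drive_tool", "payload": {"gripper": [0,0,0,0,0,0,0,0], "slide": [[-2,0,15],[-2,0,25],[-2,0,28],[-2,0,28],[-2,0,28],[-2,0,28],[-2,0,28],[-2,0,28]], "roll": [0,0,0,0,0,0,0,0]}}

```text
time: 8.52
position: [452.3, 14.7, 278.9]
orientation: [-0.705, 0.705, -0.051, 0.049]
contact_force: [0.4, 0.2, -0.7]
opening: 0.191
```

>>> {"api": "drive_tool", "payload": {"gripper": [0,0,0,0,0,0,0,0], "slide": [[-2,0,28],[-2,0,28],[0,0,28],[0,0,25],[0,0,15],[0,0,9],[0,0,0],[0,0,0]], "roll": [0,0,0,0,0,0,0,0]}}

```text
time: 9.18
position: [467.6, 145.2, 279.5]
orientation: [-0.705, 0.706, -0.05, 0.049]
contact_force: [-0.1, 0.0, -0.9]
opening: 0.191
```

```bash
python3 - <<'E'
from h import *
o,p,M=tool();yawerr(); print(p,o['contact_force'])
T=p+M@np.array([26.3,105,0]); print(T, (T-PAD), "along N",(T-PAD)@N); to(p+PAD+40*N-T,"40 above")
for n in ("side","top"):
    pp,d=camera(n); np.savez(f"{n}5.npz",p=pp,d=d)
im=np.zeros((500,800,3),np.uint8)
im[:500,:400]=crop("side",5,230,80,330,205,4); im[:400,400:]=crop("top",5,210,130,310,230,4)
cv2.imwrite("pics/c5.png",im)
print("pred tip px",proj("side",T),proj("top",T),"pad",proj("side",PAD),proj("top",PAD))
E
```

```text
roll needed [np.float64(-179.89), np.float64(0.11)]
[467.55041786 145.21663829 279.53565191] [-0.08794184  0.02341277 -0.93642932]
[493.39713296 141.43882931 174.49106387] [-14.13286704   1.07162931 110.64823496] along N 110.84252516815677
40 above slide [ 4.8 71.8  1. ] world [  4.7   0.3 -71.8]
pred tip px [[287.37099119 141.44510419]] [[261.62434271 189.41135861]] pad [[294.34596306 177.13375528]] [[266.37754075 190.14254884]]
```

View pics/c5.png

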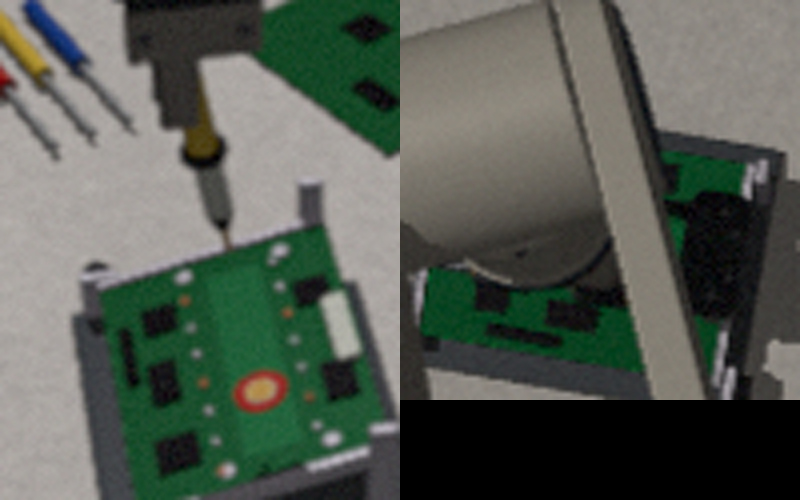

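The side view shows the tip at about (287,141.7), and my model predicts (287.4,141.4). The pad is unobstructed at crop (261,389). The top view is covered by the arm. I'll go down to about 15 mm above the pad, along the board normal at the end.

>>> {"api": "drive_tool", "payload": {"gripper": [0,0,0,0,0,0,0,0], "slide": [[1,18,1],[2,18,0],[1,18,0],[1,18,0],[3,12,0],[3,12,0],[0,0,0],[0,0,0]], "roll": [0,0,0,0,0,0,0,0]}}

```text
time: 9.95
position: [478.8, 144.1, 184.3]
orientation: [-0.705, 0.706, -0.051, 0.05]
contact_force: [0.6, 0.1, 0.6]
opening: 0.19
```

```bash
cat > chk.py <<'E'
from h import *
import sys
k=int(sys.argv[1])
o,p,M=tool();yawerr(); print(p,o['contact_force'])
T=p+M@np.array([26.3,105,0]); D=T-PAD; print("tip-pad",D.round(1), "alongN",(D@N).round(1),"lateral",(D-(D@N)*N).round(1))
to(p+PAD-T,"touch"); to(p+PAD-5*N-T,"5 in")
pp,d=camera("side"); np.savez(f"side{k}.npz",p=pp,d=d)
cv2.imwrite(f"pics/c{k}.png",crop("side",k,260,120,330,200,7))
print("pred tip px",proj("side",T),"pad",proj("side",PAD),"crop",(proj("side",np.array([T,PAD]))-[260,120])*7)
E
python3 chk.py 6
```

```text
roll needed [np.float64(179.99), np.float64(-0.01)]
[478.82236635 144.10645181 184.33104878] [0.57264747 0.13571124 0.64802905]
tip-pad [-2.8 -0.  15.5] alongN 15.7 lateral [ 0.9 -0.6  0.2]
touch slide [ 2.8 15.5  0.5] world [  2.8   0.  -15.5]
5 in slide [ 4.  20.3  0.5] world [  4.   -0.1 -20.3]
pred tip px [[293.10954231 172.57403588]] pad [[294.34596306 177.13375528]] crop [[231.7667962  368.01825115]
 [240.42174142 399.93628693]]
```

View pics/c6.png

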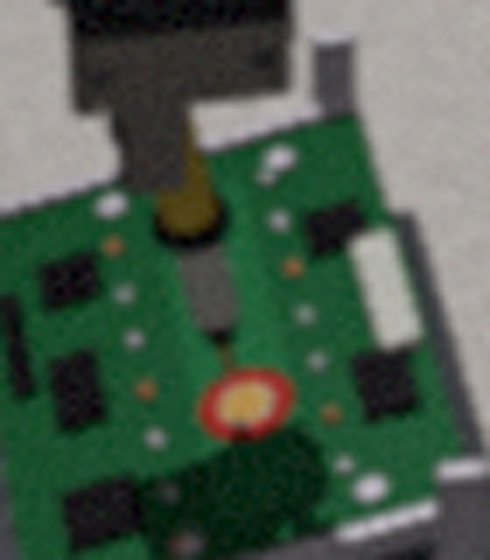

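The tip is at crop (230,368), directly above the pad along the probe axis, with the pad centre at (243,403). The lateral error is under 1 mm. I'll close in gently along the normal.

>>> {"api": "drive_tool", "payload": {"gripper": [0,0,0,0,0,0,0,0], "slide": [[0.7,3,0.5],[0.7,3,0],[0.7,3,0],[0.5,2,0],[0.5,2,0],[0.3,1,0],[0,0,0],[0,0,0]], "roll": [0,0,0,0,0,0,0,0]}}

```text
time: 10.67
position: [482.6, 145.1, 170.5]
orientation: [-0.705, 0.705, -0.05, 0.05]
contact_force: [-0.3, -0.6, -1.5]
opening: 0.192
```

>>> {"api": "drive_tool", "payload": {"gripper": [0,0,0,0], "slide": [[0.3,1,0],[0.2,1,0],[0,0,0],[0,0,0]], "roll": [0,0,0,0]}}

```text
time: 11.0
position: [483.2, 145.0, 168.6]
orientation: [0.705, -0.705, 0.05, -0.05]
contact_force: [0.5, 0.5, 0.6]
opening: 0.192
```

```bash
python3 chk.py 7; python3 - <<'E'
from h import *
f=[]
for i in range(6):
    camera("side"); f.append(telemetry.get_obs()['contact_force'])
print(np.mean(f,0),np.std(f,0))
E
```

```text
roll needed [np.float64(-179.94), np.float64(0.06)]
[483.16514435 145.04992277 168.61826075] [0.48271516 0.51230529 0.6220373 ]
tip-pad [ 1.7  1.  -0.2] alongN -0.6 lateral [1.5 1.  0.3]
touch slide [-1.5 -0.2 -1.2] world [-1.7 -1.   0.2]
5 in slide [-0.3  4.6 -1.2] world [-0.5 -1.2 -4.6]
pred tip px [[294.89604317 176.77161999]] pad [[294.34596306 177.13375528]] crop [[244.27230218 397.40133994]
 [240.42174142 399.93628693]]
[-0.59721253  0.1077531   0.76860887] [0.65138616 0.38435005 0.46434787]
```

View pics/c7.png

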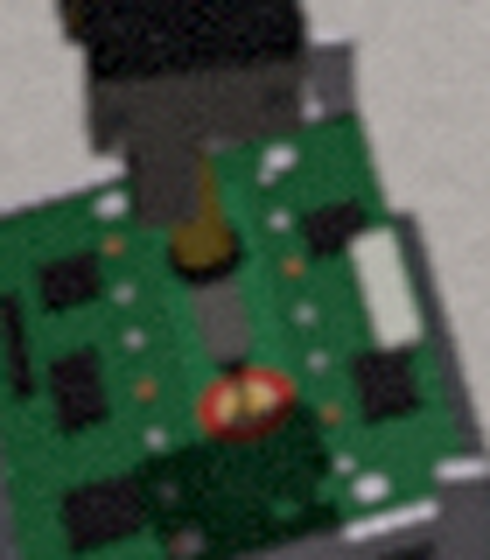

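The tip is on the pad at crop (241,395), inside the brass disc. The force against the 0.7 N weight baseline suggests about 1.5 N, or roughly 2 mm of spring. I'll press about 2 mm further along the normal.

>>> {"api": "drive_tool", "payload": {"gripper": [0,0,0,0,0], "slide": [[0.2,1,0],[0.2,1,0],[0,0,0],[0,0,0],[0,0,0]], "roll": [0,0,0,0,0]}}

```text
time: 11.77
position: [483.6, 145.0, 166.6]
orientation: [0.705, -0.705, 0.05, -0.05]
contact_force: [-0.8, 0.5, 0.9]
opening: 0.192
```

```bash
python3 chk.py 8; python3 - <<'E'
from h import *
f=[];P=[]
for i in range(16):
    camera("side"); o=telemetry.get_obs(); f.append(o['contact_force']);P.append(o['position'])
print(np.mean(f,0),np.std(f,0),np.mean(P,0),o['time'])
E
```

```text
roll needed [np.float64(-179.94), np.float64(0.06)]
[483.57318041 145.00121975 166.61215408] [-0.75095745  0.46998846  0.8749402 ]
tip-pad [ 2.1  0.9 -2.2] alongN -2.6 lateral [1.5 1.  0.3]
touch slide [-1.9 -2.2 -1.2] world [-2.1 -0.9  2.2]
5 in slide [-0.7  2.6 -1.2] world [-0.9 -1.1 -2.6]
pred tip px [[295.07843717 177.36681925]] pad [[294.34596306 177.13375528]] crop [[245.54906016 401.56773474]
 [240.42174142 399.93628693]]
[-0.64098626  0.28163753  1.08077233] [0.47584489 0.73021843 0.46084931] [483.54831853 144.97776191 166.60065883] 12.6167
```

View pics/c8.png

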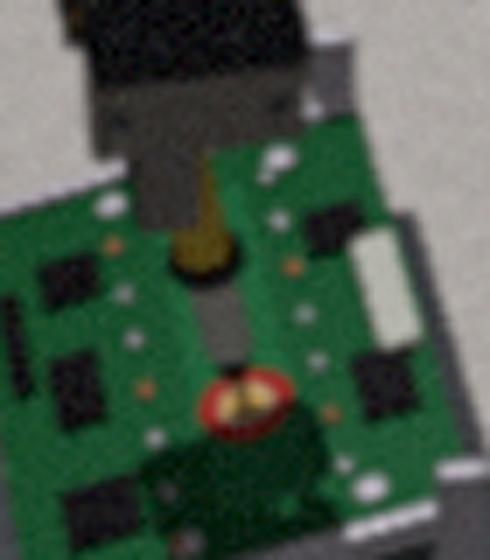

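The mean force is now about 1.9 N along the normal, which implies about 3.6 mm of spring. The geometry says about 2.6 mm. I'll go about 1.5 mm more, to the middle of the range.

>>> {"api": "drive_tool", "payload": {"gripper": [0,0,0,0,0,0], "slide": [[0.2,0.8,0],[0.2,0.7,0],[0,0,0],[0,0,0],[0,0,0],[0,0,0]], "roll": [0,0,0,0,0,0]}}

```text
time: 13.12
position: [483.9, 144.9, 165.1]
orientation: [-0.705, 0.705, -0.05, 0.05]
contact_force: [0.2, 0.5, 1.1]
opening: 0.186
```

```bash
python3 chk.py 9; python3 - <<'E'
from h import *
f=[];P=[]
for i in range(24):
    camera("side"); o=telemetry.get_obs(); f.append(o['contact_force']);P.append(o['position'])
F=np.mean(f,0)+[0,0,.69]; print(F,F@N,"spring",(F@N-.8)/.3,np.mean(P,0),o['time'],o['opening'])
# lean check: guard-cone-tip and board plane/pad shift
pp,d=camera("side"); np.savez("side10.npz",p=pp,d=d)
hsv=cv2.cvtColor(pp,cv2.COLOR_RGB2HSV); W=cloud("side",10)
g=cv2.inRange(hsv,(45,90,30),(85,255,255)); m=np.zeros_like(g); m[130:215,245:335]=g[130:215,245:335]
Q=W[m>0]; Q=Q[~np.isnan(Q).any(1)]
r=(Q-(PAD-2*N))@N; r=r[abs(r)<6]; print("board plane offset",np.median(r),len(r))
o,p,M=tool(); G=p-8*M[:,1]
q=W[145:180,280:302].reshape(-1,3); s=q-G; ok=(q[:,2]>68)&(q[:,2]<130)&(abs(s@M[:,2])<12)&(abs(s@M[:,0])<45)&(((q-PAD)@N)>4); s=s[ok]
for lo in range(-110,-45,8):
    t=s[(s[:,2]>=lo)&(s[:,2]<lo+8)]
    if len(t)>1: x=t@M[:,0]; print(lo+4,len(t),((x.min()+x.max())/2).round(1),x.mean().round(1))
E
```

```text
roll needed [np.float64(-179.94), np.float64(0.06)]
[483.90982721 144.91796562 165.07422237] [0.2328221  0.51826714 1.12181662]
tip-pad [ 2.4  0.9 -3.8] alongN -4.2 lateral [1.4 1.  0.3]
touch slide [-2.3 -3.8 -1.2] world [-2.4 -0.9  3.8]
5 in slide [-1.1  1.1 -1.2] world [-1.2 -1.  -1.1]
pred tip px [[295.22924395 177.83711193]] pad [[294.34596306 177.13375528]] crop [[246.60470762 404.85978354]
 [240.42174142 399.93628693]]
[-0.95102599  0.38105566  2.28901679] 2.4598785670796017 spring 5.5329285569320055 [483.92791558 144.91372298 165.08576614] 14.3667 0.18777479107276643
board plane offset -0.45654886659349325 2290
-106 3 25.9 25.9
-98 4 22.8 23.5
-90 10 19.6 20.0
-82 14 21.2 21.1
-74 22 18.2 18.4
-66 15 16.6 16.8
-58 19 16.8 16.9
-50 18 14.2 11.4
-42 16 12.5 11.6
```

View pics/c9.png

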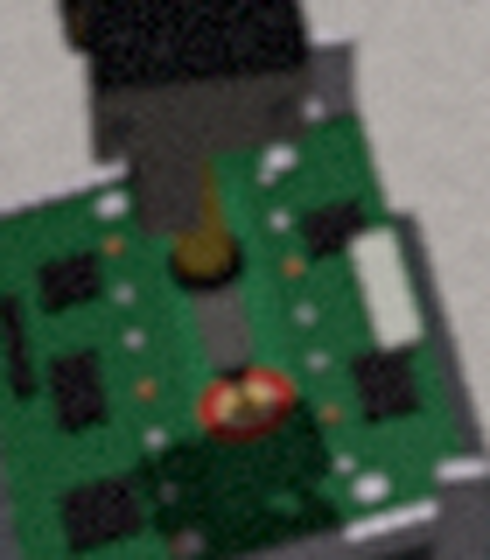

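The force gives about 5.5 mm of spring and the geometry about 4.2 mm, so both are near mid-range. The tip is on the disc, the lean is unchanged and the pose is steady, so I'm handing in.

```bash
python3 -c "
from station import arm; print(arm.finish_job())"
```

```text
the job is handed in; nothing more can be done
None
```

I drew the yellow probe out of the middle-sized holder and handed the job in with the probe still gripped and pressed lightly on the red-ringed pad. No verdict was reported.

The tool can only yaw, so I tilted the probe in the grip by leaning its half-drawn barrel on the holder's rim. Then I carried it to the pad and pressed along the board's normal.

**Last checks before handing in:**

| Check | Result | Limit |
|---|---|---|
| Tip position | On the brass disc, about 2 mm from the pad's centre | 9 mm |
| Probe lean | About 13.1°, against a board tilt of 13.7° | within 8° of square |
| Contact force | About 2.5 N, averaged over noisy readings | 0.5 to 6 N |
| Spring travel | 5.5 mm from force, 4.2 mm from geometry | 2 to 8 mm |
| Board plane | About 0.5 mm from the first fit, within measuring error | 5 mm |

- **Disagreement:** the two spring estimates differ by about 1.3 mm, but both are near half way.
- **Less certain:** I measured the lean with the probe hanging free. Depth points after pressing were consistent with it but noisy. The arm blocked the top camera near the board, so the checks there came from the side view only.
- **Not checked:** I did not re-measure the bystanders at the end. The force readings showed no unexpected contact.

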